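# Back the parts carousel off by one notch

## Robot

A 6-joint arm with a two-finger parallel gripper is mounted at the origin on a cart in front of the work surface, level with it; the furniture and walls round the work are solid. World frame = base frame: x ahead of the robot, y to its left, z up, the work surface at z = 0. Lengths are in m, angles in rad, forces in N, time in s.
With the tool pointing down it reaches from about 0.275 to 0.825 m from the base axis. Payload 4.9 kg.
Tool frame: the origin (TCP) lies at the very end of the fingers, on their centre line; the grasp point (between the pads) lies 19 mm behind it; x points along the fingers, z is the direction in which the jaws open and shut, and the axes are right-handed (so a half turn about x gives the same grasp; the last joint's range is limited). The gripper opens to 85 mm and grips with 20 to 120 N. Pads are 22 mm wide; open, the fingers measure 114 mm over their backs; the gripper's body (76 mm by 85 mm) begins 54 mm behind the grasp point. The pads swing forward as they close: fully open they stand 13 mm farther back than shut.
Start: joints at [-1.341, 0.326, -0.193, 1.052, 0, 1.437], TCP at [0.196, -0.514, 0.231] pointing down, gripper open.
Joint ranges: [-2.65, 2.65], [-0.97, 1.79], [-1.3, 1.35], [-1.93, 2.1], [-1.47, 1.37], [-3.14, 3.14]. Speed limits (rad/s): [2.57, 2.57, 3.14, 3.14, 3.14, 3.14].

## Interface

Orientations are given as a 3x3 rotation matrix whose columns are the frame's x, y, z axes.
In Python, from bench import r gives the robot as it stands. The module is installed in compiled form; this text tells all that it offers.
- The arm moves only by the tool step_arm, never from a script. Its argument "increments" is a list of rows, each a list of 3 entries, a list of its own where there are three numbers: the shift along the world's x, y, z in mm, then the turn, a rotation vector about the world's x, y, z in degrees, then the opening, from -1 (shut) to 1 (fully open), so that 0 is half open. A call has exactly 5 rows; each row shifts and turns the commanded pose from where the row before left it; what a row does not reach is not made up. A row lasts 1/12 s, in which the tool goes at most 41.7 mm and 7.16 degrees, less where a joint would pass 70% of its speed; a pose out of reach is approached as far as the arm can. A call is refused whole if a number of a shift passes 41.7 or a number of a turn 7.16, either way. A call with a gripper value outside its range is refused whole. The fingers move at their own pace and stop on an object; "squeeze" is the grip in N (left out, the last holds). Time passes only in rows, so rows that do not move let the fingers close, or fill a call up. It gives the time, the measured TCP pose, the force and the opening at its end, in the units of the state.
- r.get_state(): the state, without advancing time (a new reading comes with each control period).
- r.snapshot(name): name is "side" or "top" or "wrist"; returns a dict with "color" (420x560x3 uint8, blue, green, red), "depth" (420x560 float32, m along the optical axis (not along the pixel's ray), 0 where there is no reading), "fov_y" (degrees; the focal length in pixels is half the picture's height over the tangent of half this angle, whatever the lens; pixels are square), "cx", "cy" (the principal point, pixels), "position" and "rotation" of the camera in the world. Camera axes: x right, y down, z forward; pixel columns grow to the right and rows downward; lengths in m; the calibration is good to about 2 mm. A picture is of the moment at which its call begins.
- r.finish_job(): hands the job in, once; it reports no verdict.
The state is a dict: "time_s": time; "qpos": joint angles; "dq": joint speeds; "effort": joint torques, N m; "eef_pos": TCP position; "ee_rot": TCP orientation; "contact_force": force on the tool from outside, world axes, zero at the start; "ft_torque": the same for the moment, N m; "gripper_width": opening from 0.0 (shut) to 1.0 (fully open).
Only numpy, scipy, OpenCV 4.12 (cv2) and the standard library are available. Lean on these libraries where they do the work, as an engineer would, in place of code of your own. Each camera call takes 0.05 s, during which the arm holds its last target. There are 200 camera calls.

## Task

The small-parts carousel was fed one notch too far. With a fingertip push its ball-ended lever over so that the pawl lifts out of the teeth and stays up, then push the peg so that the disc goes back exactly one notch (counter-clockwise seen from above), and tip the lever back so that the pawl sits fully down between the teeth again. Only push: grasp and lift nothing, and leave the other things on the table where they are.

Things in the scene. Friction and masses are not known exactly. Their poses are not given: they have to be found in the camera images.
- carousel: Base of the parts carousel, screwed to the table. Origin on the table under the disc's centre, z up. In its frame the pawl works on the -y side of the disc; the pawl's pivot pin (parallel to y) is at x +50, y -90, z +47 mm, on a bracket outside the disc (its top 59 mm over the table, its outer corner 128 mm from the centre).
- carousel_axis (a point): Centre of the disc on its turning axis, at the height of the disc's top face, 34 mm over the table. The disc is 194 mm across, with ten saw teeth 9 mm high standing on its rim (radius 83 to 96 mm), ten low cups 6 mm high at radius 48 mm and a hub 13 mm high.
- disc (a joint): Turn of the disc, rad; near 0 in the notch where it starts, negative is backward (counter-clockwise from above). Ten notches of 0.628 each; the middle of the next notch back is -0.628, with about 0.1 of play to each side. Pawl down: blocked backward. Pawl up: it turns freely and stays where it is left (friction about 0.7 N at the peg).
- peg (a point): Steel peg that stands up on the disc, 12 mm thick, at 72 mm from the axis; its top is 45 mm above the disc's top face. This point is on its centre line, 25 mm above the disc's top face (59 mm over the table).
- pawl (a joint): Swing of the pawl, rad: 0 fully down between the teeth, 0.95 up against its stop. It is a bell crank: a 54 mm nose arm reaches from the pivot to the carousel's -x over the rim, and a ball-ended lever stands up from the pivot. It rises as the ball is pushed to the carousel's +x (under 1 N). Its weight tips it over: below 0.45 it falls down again, above 0.7 it falls to its stop and stays up.
- lever_ball (a point): Centre of the black ball, 18 mm across, at the end of the pawl's lever, 66 mm from the pivot. With the pawl down the lever leans 25 degrees from upright towards the carousel's -x and the ball is 107 mm over the table; with the pawl up it leans 29 degrees towards +x.
- glue_bottle: Loose bystander: small glue bottle, 27 x 27 x 80 mm, beside the pawl's bracket; origin under its centre.
- pin_driver: Loose bystander: small screwdriver, 112 mm long, 13 mm thick, lying in front of the carousel; origin under its centre.
- pad_pliers: Loose bystander: pliers 156 x 51 x 12 mm, lying near the front edge on the right; origin under their centre.
- dispenser: Loose bystander: dark dispenser, 53 x 60 x 129 mm, on the right; origin under its centre.
- tape_roll: Loose bystander: roll of tape lying flat, 96 mm across, 24 mm high, on the left; origin under its centre.

How it is judged:
On the way, in this order (a step that is already met when the one before it is completed fails the run):
1. the pawl is lifted out of the teeth and stays up while the disc is still in its first notch (value of joint pawl above 0.75 rad and value of joint disc between -0.2 and 0.2 rad), for 0.2 s.
2. the disc is pushed back one notch with the pawl up (value of joint disc between -0.768 and -0.488 rad and value of joint pawl above 0.6 rad), for 0.2 s.
At the end, for the whole second after the job is handed in: The disc has gone back one notch (joint disc at -0.628, within 0.14 rad) and rests, and the pawl is fully down between the teeth (joint pawl under 0.06 rad) (value of joint disc between -0.768 and -0.488 rad and value of joint pawl below 0.06 rad and velocity of joint disc between -0.05 and 0.05 rad/s); the robot touches nothing.
It fails at once if one of the loose things round the carousel is lifted or moved more than 20 mm (distance of any of glue_bottle, pin_driver, pad_pliers, dispenser, tape_roll from where it was at the start of the episode above 0.02 m).
It also fails if it takes over 58 s, if anything falls off the work surface, if the arm or the gripper's body presses on something with over 40 N, if the wrist force passes 120 N, or if a joint passes its speed limit or range.

## Working session

There is one attempt and no reset: what is moved stays moved. The work goes in short steps, Python scripts to look and compute and a tool call to move; the robot and the scene stay as the last step left them, time stands still between calls to the robot, and variables do not carry over. Pictures are saved under pics/ and viewed, about 8 in all and at most 12, crops included, and the job is handed in when it is done.

Besides the shell and the picture viewer there is one more tool, called after "Request:" by a JSON object that holds its "api" and its "payload", one argument or row to a line. step_arm: Moves the arm, as the interface text tells. Its arguments: {"type":"object","properties":{"increments":{"type":"array"},"squeeze":{"type":"number"}},"required":["increments"]}

```bash
mkdir -p pics
cat > h.py <<'E'
import numpy as np, cv2
from bench import r
def snap(n,save=None):
    s=r.snapshot(n)
    if save: cv2.imwrite('pics/%s.png'%save,s['color'])
    return s
def cloud(s):
    h,w=s['depth'].shape; f=h/2/np.tan(np.radians(s['fov_y'])/2)
    v,u=np.mgrid[:h,:w]; d=s['depth']
    p=np.stack([(u-s['cx'])/f*d,(v-s['cy'])/f*d,d],-1)
    P=p@np.array(s['rotation']).T+np.array(s['position']); P[d==0]=np.nan
    return P
E
python3 - <<'E'
from h import *
for n in('top','side'):
    s=snap(n,n+'0'); np.savez(n+'0.npz',P=cloud(s),c=s['color']); print(n,s['position'],s['fov_y'],np.round(s['rotation'],2).tolist())
st=r.get_state(); print(st['time_s'],st['eef_pos'],st['ee_rot'],st['gripper_width'])
E
```

```text
top [0.33051896 0.0191193  1.21268773] 55.43327689696739 [[-0.02, -0.99, 0.16], [-1.0, 0.02, 0.03], [-0.03, -0.16, -0.99]]
side [ 0.50047534 -0.9967636   0.67466229] 52.77718766973295 [[1.0, 0.01, 0.0], [0.0, -0.5, 0.87], [0.01, -0.87, -0.5]]
0.1 [ 0.19558098 -0.51349956  0.23058992] [[-3.48807096e-04  9.34553520e-01  3.55822424e-01]
 [ 1.49745445e-03  3.55822535e-01 -9.34552343e-01]
 [-9.99998818e-01  2.06849385e-04 -1.52356475e-03]] 1.0025772422220804
```

View pics/top0.png

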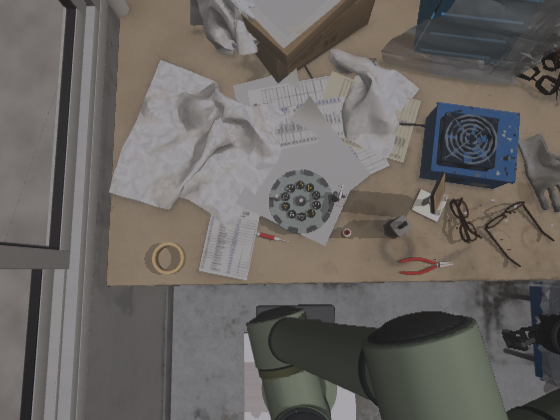

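View pics/side0.png

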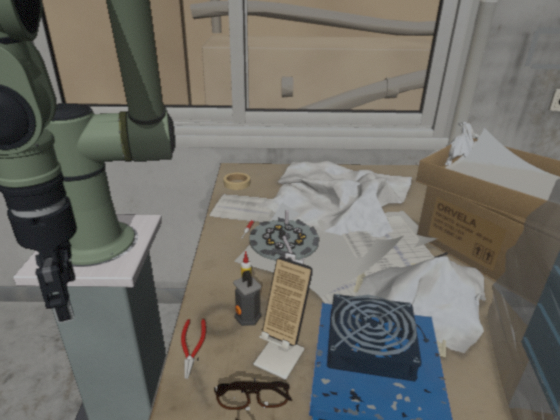

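The top view shows the disc at about (301,201) with the pawl bracket at (340,192) on its right, which is world -y. The glue bottle is at (347,232), the dispenser at (397,228), the driver at (272,237), the tape at (168,258) and the pliers at (425,266). I'll zoom in with heights next.

Run:
```python
from h import *
d=np.load('top0.npz');P=d['P'];c=d['c']
a=cv2.resize(c[150:260,250:380],None,fx=6,fy=6,interpolation=cv2.INTER_CUBIC)
cv2.imwrite('pics/topz.png',a[:600,:780])
d2=np.load('side0.npz');a=cv2.resize(d2['c'][195:335,225:335],None,fx=5,fy=4.2,interpolation=cv2.INTER_CUBIC)
cv2.imwrite('pics/sidez.png',a)
for n,Q in(('top',P),('side',d2['P'])):
    m=(Q[...,2]>.06)&(Q[...,2]<.2)&(Q[...,0]>.3)&(Q[...,0]<.62)&(Q[...,1]>-.22)&(Q[...,1]<.22)
    k,l,st,ce=cv2.connectedComponentsWithStats(m.astype(np.uint8))
    for i in range(1,k):
        q=Q[l==i]; print(n,st[i],np.round(ce[i]),np.round(q.mean(0),3),np.round(q.min(0),3),np.round(q.max(0),3))
# disc top
m=(P[...,2]>.028)&(P[...,2]<.05)&(np.hypot(P[...,0]-P[201,301,0],P[...,1]-P[201,301,1])<.12)
ct=max(cv2.findContours(m.astype(np.uint8),0,1)[0],key=cv2.contourArea)
q=P[ct[:,0,1],ct[:,0,0]]
print('centre px',P[201,301],cv2.minEnclosingCircle((q[:,:2]*1000).astype(np.float32)), P[m].mean(0))
```

```text
top [341 190   1   1   1] [341. 190.] [ 0.559 -0.134  0.06 ] [ 0.559 -0.134  0.06 ] [ 0.559 -0.134  0.06 ]
top [331 193  10   9  44] [335. 198.] [ 0.53  -0.111  0.102] [ 0.518 -0.13   0.06 ] [ 0.55  -0.099  0.119]
top [274 194   5   5  19] [276. 196.] [0.543 0.056 0.076] [0.538 0.05  0.06 ] [0.548 0.062 0.083]
top [346 230   3   4   9] [347. 231.] [ 0.437 -0.145  0.07 ] [ 0.433 -0.147  0.062] [ 0.441 -0.143  0.078]
side [285 210   4   8  28] [287. 213.] [0.542 0.049 0.071] [0.538 0.044 0.06 ] [0.546 0.054 0.08 ]
side [279 229  13  22  85] [284. 238.] [ 0.532 -0.116  0.094] [ 0.518 -0.122  0.061] [ 0.549 -0.107  0.116]
side [244 251   4   8  23] [245. 255.] [ 0.437 -0.153  0.068] [ 0.433 -0.156  0.061] [ 0.441 -0.149  0.08 ]
side [286 253   2   2   2] [286. 254.] [ 0.538 -0.134  0.06 ] [ 0.537 -0.137  0.06 ] [ 0.539 -0.132  0.06 ]
side [294 255   1   1   1] [294. 255.] [ 0.556 -0.141  0.061] [ 0.556 -0.141  0.061] [ 0.556 -0.141  0.061]
centre px [ 0.53151343 -0.01662676  0.04764902] ((535.4107666015625, -14.492460250854492), 97.3180160522461) [ 0.53417822 -0.01485753  0.03689991]
```

View pics/topz.png

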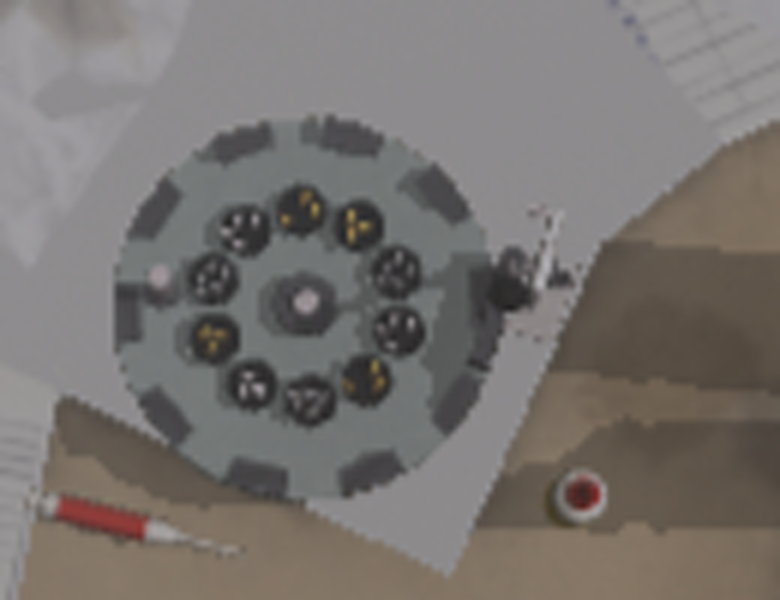

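View pics/sidez.png

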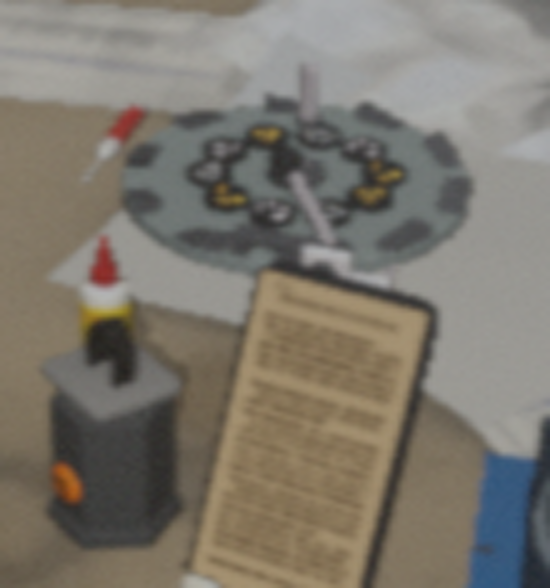

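```bash
cat >> h.py <<'E'
def ray(s,u,v,z):
    f=210/np.tan(np.radians(s['fov_y'])/2); d=np.array(s['rotation'])@np.array([(u-s['cx'])/f,(v-s['cy'])/f,1]); o=np.array(s['position'])
    return o+d*(z-o[2])/d[2]
def blob(s,lo,hi,box,dark=None):
    Q=cloud(s); m=(Q[...,2]>lo)&(Q[...,2]<hi)
    for i,(a,b) in enumerate(box): m&=(Q[...,i]>a)&(Q[...,i]<b)
    if dark: m&=s['color'].max(2)<dark
    v,u=np.nonzero(m); return (u.mean(),v.mean(),len(u)) if len(u) else None
def report():
    for n in('top','side'):
        s=r.snapshot(n)
        b=blob(s,.085,.13,((.48,.65),(-.17,-.08)),70); p=blob(s,.05,.09,((.44,.6),(.0,.09)))
        print(n,'ball',b and np.round(ray(s,b[0],b[1],.107),4),b,'peg',p and np.round(ray(s,p[0],p[1],.068),4),p)
E
python3 - <<'E'
from h import *
report()
E
```

```text
top ball [ 0.5263 -0.1077  0.107 ] (np.float64(334.2), np.float64(198.53333333333333), 30) peg [0.5432 0.056  0.068 ] (np.float64(276.1363636363636), np.float64(196.36363636363637), 22)
side ball [ 0.5242 -0.1113  0.107 ] (np.float64(281.3), np.float64(232.66666666666666), 30) peg [0.5421 0.0463 0.068 ] (np.float64(286.53846153846155), np.float64(214.3846153846154), 39)
```

Request:
{"api": "step_arm", "payload": {
  "increments": [
    [[15,20,0],[0,0,-2.7],-1],
    [[20,28,0],[0,0,-2.7],-1],
    [[20,28,0],[0,0,-2.7],-1],
    [[20,28,0],[0,0,-2.7],-1],
    [[20,28,0],[0,0,-2.7],-1]
  ]
}}

```text
time_s: 0.62
eef_pos: [0.2912, -0.3806, 0.2311]
ee_rot: [[-0.0, 0.992, 0.125], [0.0, 0.125, -0.992], [-1.0, 0.0, -0.0]]
contact_force: [0.0, 0.4, -0.5]
gripper_width: 0.3
```

Request:
{"api": "step_arm", "payload": {
  "increments": [
    [[20,28,0],[0,0,-2.7],-1],
    [[20,28,0],[0,0,-2.7],-1],
    [[20,28,0],[0,0,-2.7],-1],
    [[20,28,0],[0,0,-2.7],-1],
    [[20,28,0],[0,0,-2.7],-1]
  ]
}}

```text
time_s: 1.03
eef_pos: [0.3913, -0.2405, 0.2313]
ee_rot: [[0.0, 0.994, -0.11], [-0.0, -0.11, -0.994], [-1.0, 0.0, 0.0]]
contact_force: [1.1, 0.2, 0.4]
gripper_width: 0.001
```

Request:
{"api": "step_arm", "payload": {
  "increments": [
    [[20,28,0],[0,0,-2.7],-1],
    [[20,28,0],[0,0,-2.7],-1],
    [[20,28,0],[0,0,-2.7],-1],
    [[20,28,0],[0,0,-2.7],-1],
    [[15,20,0],[0,0,-2.7],-1]
  ]
}}

```text
time_s: 1.45
eef_pos: [0.4868, -0.1076, 0.2312]
ee_rot: [[0.0, 0.942, -0.337], [0.001, -0.337, -0.942], [-1.0, 0.0, -0.001]]
contact_force: [0.4, -0.0, 0.3]
gripper_width: 0.0
```

Request:
{"api": "step_arm", "payload": {
  "increments": [
    [[0,4,-30],[0,0,0],-1],
    [[0,4,-35],[0,0,0],-1],
    [[0,4,-35],[0,0,0],-1],
    [[0,0,-23],[0,0,0],-1],
    [[0,0,-10],[0,0,0],-1]
  ]
}}

```text
time_s: 1.87
eef_pos: [0.4832, -0.0968, 0.095]
ee_rot: [[-0.005, 0.942, -0.336], [0.002, -0.336, -0.942], [-1.0, -0.006, 0.0]]
contact_force: [-1.3, 0.0, -0.3]
gripper_width: 0.001
```

Run:
```python
from h import *
s=snap('wrist','w1'); t=snap('side')
a=np.hstack([cv2.resize(s['color'],(400,300)),cv2.resize(t['color'][190:290,215:348],(400,300))]); cv2.imwrite('pics/m1.png',a)
```

```text
(no output)
```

View pics/m1.png

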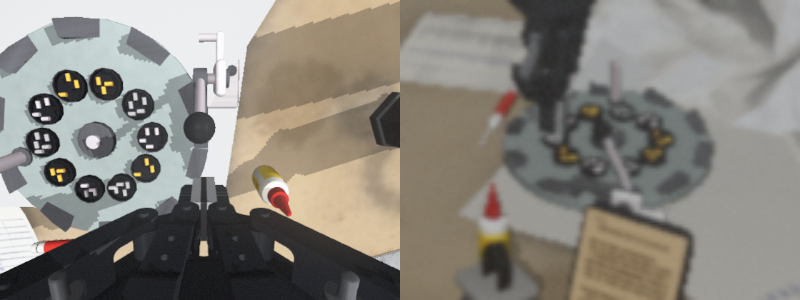

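The wrist view shows the finger in line with the ball: tip at (203,185), ball at (200,126), lever running straight up the image. I'll push along the lever's swing.

Request:
{"api": "step_arm", "payload": {
  "increments": [
    [[7,-2.5,0],[0,0,0],-1],
    [[7,-2.5,0],[0,0,0],-1],
    [[7,-2.5,0],[0,0,0],-1],
    [[5,-1.8,0],[0,0,0],-1],
    [[5,-1.8,0],[0,0,0],-1]
  ]
}}

```text
time_s: 2.38
eef_pos: [0.5182, -0.1098, 0.0992]
ee_rot: [[0.002, 0.942, -0.337], [-0.001, -0.337, -0.942], [-1.0, 0.002, -0.0]]
contact_force: [-0.4, -0.0, 0.6]
gripper_width: 0.001
```

Request:
{"api": "step_arm", "payload": {
  "increments": [
    [[5,-1.8,0],[0,0,0],-1],
    [[5,-1.8,0],[0,0,0],-1],
    [[5,-1.8,0],[0,0,0],-1],
    [[5,-1.8,0],[0,0,0],-1],
    [[5,-1.8,0],[0,0,0],-1]
  ]
}}

```text
time_s: 2.8
eef_pos: [0.5422, -0.1183, 0.0982]
ee_rot: [[-0.0, 0.942, -0.336], [0.0, -0.336, -0.942], [-1.0, -0.0, -0.0]]
contact_force: [-0.2, 0.6, -0.3]
gripper_width: 0.001
```

Request:
{"api": "step_arm", "payload": {
  "increments": [
    [[5,-1.8,0],[0,0,0],-1],
    [[5,-1.8,0],[0,0,0],-1],
    [[4,-1.4,0],[0,0,0],-1],
    [[0,0,0],[0,0,0],-1],
    [[0,0,0],[0,0,0],-1]
  ]
}}

```text
time_s: 3.22
eef_pos: [0.5558, -0.1232, 0.0982]
ee_rot: [[-0.0, 0.942, -0.336], [0.0, -0.336, -0.942], [-1.0, -0.0, 0.0]]
contact_force: [-1.1, -1.2, 0.5]
gripper_width: 0.005
```

Run:
```python
from h import *
s=snap('wrist','w2'); t=snap('side')
a=np.hstack([cv2.resize(s['color'],(400,300)),cv2.resize(t['color'][190:290,215:348],(400,300))]); cv2.imwrite('pics/m2.png',a)
report()
```

```text
top ball None None peg [0.544  0.0561 0.068 ] (np.float64(276.1), np.float64(196.1), 20)
side ball [ 0.5632 -0.1241  0.107 ] (np.float64(297.2266666666667), np.float64(235.65333333333334), 75) peg [0.5394 0.057  0.068 ] (np.float64(285.5), np.float64(212.5), 12)
```

View pics/m2.png

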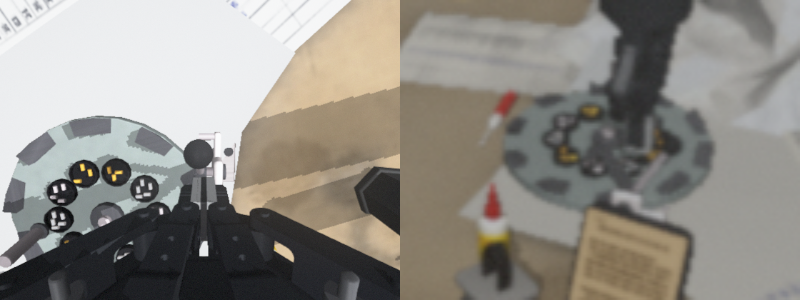

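Request:
{"api": "step_arm", "payload": {
  "increments": [
    [[3,-1,0],[0,0,0],-1],
    [[3,-1,0],[0,0,0],-1],
    [[0,0,0],[0,0,0],-1],
    [[0,0,0],[0,0,0],-1],
    [[-10,3.5,0],[0,0,0],-1]
  ]
}}

```text
time_s: 3.83
eef_pos: [0.5535, -0.1224, 0.0985]
ee_rot: [[0.002, 0.942, -0.337], [-0.001, -0.337, -0.942], [-1.0, 0.003, 0.0]]
contact_force: [-0.5, 0.1, -0.1]
gripper_width: 0.002
```

Request:
{"api": "step_arm", "payload": {
  "increments": [
    [[-15,5,5],[0,0,0],-1],
    [[-15,5,15],[0,0,0],-1],
    [[-10,10,20],[0,0,0],-1],
    [[0,20,10],[0,0,0],-1],
    [[0,0,0],[0,0,0],-1]
  ]
}}

```text
time_s: 4.25
eef_pos: [0.509, -0.0913, 0.1506]
ee_rot: [[0.007, 0.948, -0.319], [0.008, -0.319, -0.948], [-1.0, 0.004, -0.01]]
contact_force: [0.6, 1.0, 0.2]
gripper_width: -0.005
```

Run:
```python
from h import *
report()
s=snap('wrist','w3'); t=snap('side')
a=np.hstack([cv2.resize(s['color'],(400,300)),cv2.resize(t['color'][190:290,215:348],(400,300))]); cv2.imwrite('pics/m3.png',a)
```

```text
top ball None None peg [0.5435 0.0562 0.068 ] (np.float64(276.04761904761904), np.float64(196.28571428571428), 21)
side ball [ 0.5789 -0.1346  0.107 ] (np.float64(303.8709677419355), np.float64(238.09677419354838), 31) peg [0.5421 0.0463 0.068 ] (np.float64(286.53846153846155), np.float64(214.3846153846154), 39)
```

View pics/m3.png

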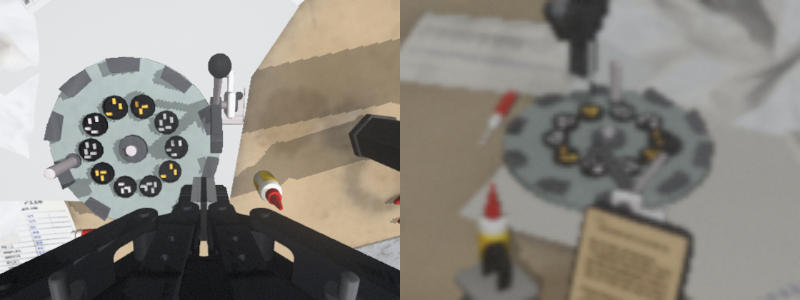

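The pawl is up: the ball is at carousel x of about +82 mm, which is the up position, and the peg hasn't moved. Next I'll go to the far (+x) side of the peg.

Request:
{"api": "step_arm", "payload": {
  "increments": [
    [[14,28,0],[0,0,2.6],-1],
    [[14,28,0],[0,0,2.6],-1],
    [[14,28,0],[0,0,2.6],-1],
    [[14,28,0],[0,0,2.6],-1],
    [[14,28,0],[0,0,2.6],-1]
  ]
}}

```text
time_s: 4.87
eef_pos: [0.5759, 0.0348, 0.1469]
ee_rot: [[0.0, 0.997, -0.077], [0.02, -0.077, -0.997], [-1.0, -0.001, -0.02]]
contact_force: [0.6, -0.8, -0.4]
gripper_width: 0.001
```

Request:
{"api": "step_arm", "payload": {
  "increments": [
    [[0,0,-25],[0,0,0],-1],
    [[0,0,-25],[0,0,0],-1],
    [[0,0,-25],[0,0,0],-1],
    [[0,0,-20],[0,0,0],-1],
    [[0,0,0],[0,0,0],-1]
  ]
}}

```text
time_s: 5.28
eef_pos: [0.5718, 0.0342, 0.0479]
ee_rot: [[-0.007, 0.997, -0.079], [0.021, -0.079, -0.997], [-1.0, -0.009, -0.02]]
contact_force: [-0.8, -0.9, -1.2]
gripper_width: 0.004
```

Run:
```python
from h import *
report()
s=snap('wrist','w4'); t=snap('side')
a=np.hstack([cv2.resize(s['color'],(400,300)),cv2.resize(t['color'][190:290,215:348],(400,300))]); cv2.imwrite('pics/m4.png',a)
print(r.get_state()['eef_pos'])
```

```text
top ball [ 0.5523 -0.1161  0.107 ] (np.float64(336.84313725490193), np.float64(189.35294117647058), 51) peg None None
side ball [ 0.5789 -0.1346  0.107 ] (np.float64(303.8709677419355), np.float64(238.09677419354838), 31) peg [0.562  0.0313 0.068 ] (np.float64(293.7217391304348), np.float64(217.1391304347826), 115)
[0.57644063 0.03381583 0.05411557]
```

View pics/m4.png

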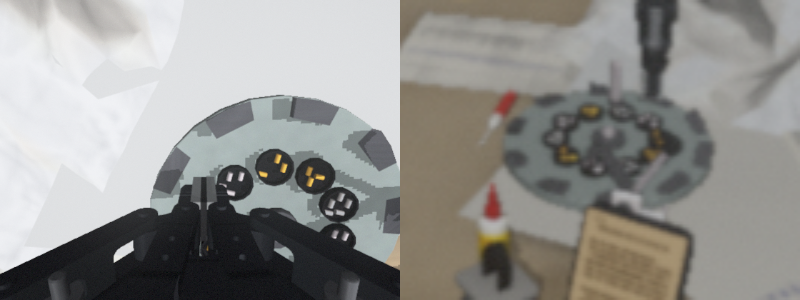

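Request:
{"api": "step_arm", "payload": {
  "increments": [
    [[1.5,9,1],[0,0,0],-1],
    [[0,9,1],[0,0,0],-1],
    [[-9,2,0],[0,0,0],-1],
    [[-6,1,0],[0,0,0],-1],
    [[-3,0,0],[0,0,0],-1]
  ]
}}

```text
time_s: 5.9
eef_pos: [0.5578, 0.0464, 0.056]
ee_rot: [[0.002, 0.998, -0.063], [0.028, -0.063, -0.998], [-1.0, 0.001, -0.028]]
contact_force: [0.6, 0.8, 0.2]
gripper_width: 0.001
```

Request:
{"api": "step_arm", "payload": {
  "increments": [
    [[-5.5,1.5,0],[0,0,3.6],-1],
    [[-5.5,1.5,0],[0,0,3.6],-1],
    [[-4,0.7,0],[0,0,3.6],-1],
    [[-4,0.5,0],[0,0,3.6],-1],
    [[-3.5,0,0],[0,0,3.6],-1]
  ]
}}

```text
time_s: 6.32
eef_pos: [0.5364, 0.0502, 0.0561]
ee_rot: [[-0.005, 0.968, 0.251], [0.027, 0.251, -0.968], [-1.0, 0.002, -0.028]]
contact_force: [0.9, 0.8, 0.8]
gripper_width: -0.003
```

Run:
```python
from h import *
s=snap('wrist','w5'); t=snap('side'); u=snap('top')
a=np.hstack([cv2.resize(u['color'][150:250,250:383],(400,300)),cv2.resize(t['color'][190:290,215:348],(400,300))]); cv2.imwrite('pics/m5.png',a)
st=r.get_state();print(st['eef_pos'],st['contact_force'])
```

```text
[0.53580512 0.05004377 0.05570973] [-0.71885253 -0.36941381 -0.1136311 ]
```

View pics/m5.png

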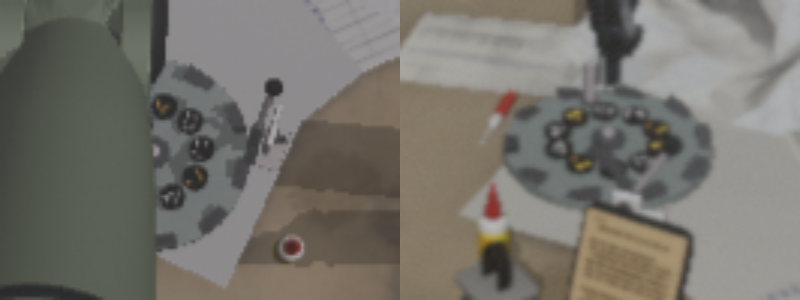

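The side crop shows the peg has moved from x of about 612 to 590 in the crop, roughly 18° of the 36°. The pawl is still up (ball at (272,88) in the top crop). I'll continue slowly.

Request:
{"api": "step_arm", "payload": {
  "increments": [
    [[-4,2,0],[0,0,2.7],-1],
    [[-4,2,0],[0,0,2.7],-1],
    [[-3.5,1,0],[0,0,2.7],-1],
    [[-3,0,0],[0,0,2.7],-1],
    [[-1.5,0,0],[0,0,2.7],-1]
  ]
}}

```text
time_s: 6.88
eef_pos: [0.5201, 0.055, 0.0556]
ee_rot: [[-0.012, 0.884, 0.468], [0.024, 0.468, -0.884], [-1.0, 0.001, -0.027]]
contact_force: [0.9, 0.3, 0.2]
gripper_width: -0.001
```

```bash
cat >> h.py <<'E'
def pegside():
    s=r.snapshot('side'); Q=cloud(s)
    # bright, thin post: rows around its top, above disc
    m=(Q[...,2]>.05)&(Q[...,2]<.085)&(Q[...,0]>.45)&(Q[...,0]<.6)&(Q[...,1]>0)&(Q[...,1]<.1)&(s['color'].min(2)>95)
    k,l,st,ce=cv2.connectedComponentsWithStats(m.astype(np.uint8))
    for i in range(1,k):
        if st[i,4]>8:
            q=Q[l==i].mean(0); c=ce[i]; w=ray(s,c[0],c[1],.066); print(st[i],np.round(c,1),np.round(q,4))
            x=q[0]; print('phi from x',np.degrees(np.arccos((x-.535)/.072)))
E
python3 - <<'E'
from h import *
pegside(); st=r.get_state();print(st['eef_pos'],st['contact_force'])
E
```

```text
[272 209   8  12  60] [274.5 214.9] [0.5077 0.0442 0.0672]
phi from x 112.24561136092669
[0.5198603  0.05502772 0.05553146] [ 1.12318358 -0.30262813  0.05030363]
```

Request:
{"api": "step_arm", "payload": {
  "increments": [
    [[-2,-0.5,0],[0,0,1.5],-1],
    [[-1.5,-0.5,0],[0,0,1],-1],
    [[-1,-0.5,0],[0,0,1],-1],
    [[0,0,0],[0,0,0],-1],
    [[10,5,0],[0,0,0],-1]
  ]
}}

```text
time_s: 7.35
eef_pos: [0.5233, 0.0579, 0.055]
ee_rot: [[-0.017, 0.855, 0.518], [0.023, 0.519, -0.855], [-1.0, -0.003, -0.029]]
contact_force: [-0.2, -1.1, -0.0]
gripper_width: 0.004
```

Request:
{"api": "step_arm", "payload": {
  "increments": [
    [[12,4,0],[0,0,0],-1],
    [[10,4,20],[0,0,0],-1],
    [[0,0,35],[0,0,0],-1],
    [[0,0,35],[0,0,0],-1],
    [[0,-30,0],[0,0,-5],-1]
  ]
}}

```text
time_s: 7.77
eef_pos: [0.5512, 0.0395, 0.1515]
ee_rot: [[-0.003, 0.894, 0.447], [0.026, 0.447, -0.894], [-1.0, 0.009, -0.025]]
contact_force: [2.2, -0.4, -0.1]
gripper_width: -0.002
```

Request:
{"api": "step_arm", "payload": {
  "increments": [
    [[10,-35,0],[0,0,-6],-1],
    [[15,-35,0],[0,0,-6],-1],
    [[15,-35,0],[0,0,-6],-1],
    [[15,-35,0],[0,0,-6],-1],
    [[0,0,0],[0,0,-6],-1]
  ]
}}

```text
time_s: 8.18
eef_pos: [0.6049, -0.1104, 0.1453]
ee_rot: [[0.005, 0.997, -0.076], [0.024, -0.076, -0.997], [-1.0, 0.003, -0.024]]
contact_force: [1.1, 1.0, 0.4]
gripper_width: -0.0
```

Run:
```python
from h import *
report(); pegside()
st=r.get_state();print(st['eef_pos'],np.degrees(np.arctan2(st['ee_rot'][1][1],st['ee_rot'][0][1])))
t=snap('side'); u=snap('top')
a=np.hstack([cv2.resize(u['color'][150:250,250:383],(400,300)),cv2.resize(t['color'][190:290,215:348],(400,300))]); cv2.imwrite('pics/m6.png',a)
```

```text
top ball None None peg [0.5001 0.0477 0.068 ] (np.float64(279.2105263157895), np.float64(210.94736842105263), 19)
side ball [ 0.5788 -0.1347  0.107 ] (np.float64(303.82758620689657), np.float64(238.10344827586206), 29) peg [0.4993 0.0391 0.068 ] (np.float64(271.5), np.float64(215.5), 40)
[270 211   4  10  39] [271.5 215.6] [0.4994 0.0417 0.066 ]
phi from x 119.65116037161705
[ 0.60157451 -0.10389241  0.14473698] -3.6085909803109177
```

View pics/m6.png

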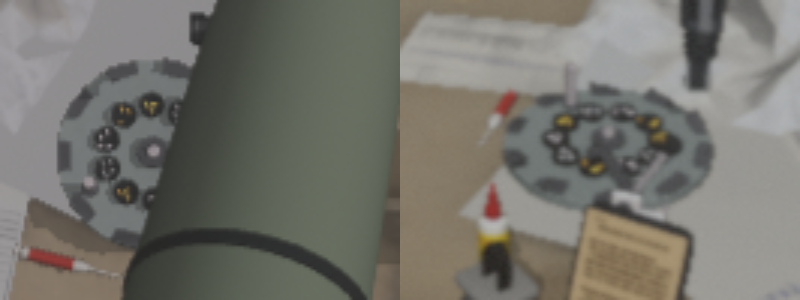

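The peg is at (0.500, 0.048) against a target of (0.4995, 0.048), so it has turned 36°. The lever is still up. Next I'll get the finger to the lever's +x side.

Request:
{"api": "step_arm", "payload": {
  "increments": [
    [[6,-13,0],[0,0,-4],-1],
    [[6,-13,0],[0,0,-4],-1],
    [[4,-12,0],[0,0,-4],-1],
    [[0,0,0],[0,0,-4],-1],
    [[0,0,0],[0,0,0],-1]
  ]
}}

```text
time_s: 8.85
eef_pos: [0.618, -0.1406, 0.1453]
ee_rot: [[0.009, 0.942, -0.335], [0.026, -0.335, -0.942], [-1.0, -0.0, -0.028]]
contact_force: [-0.5, -0.2, 0.3]
gripper_width: 0.002
```

Request:
{"api": "step_arm", "payload": {
  "increments": [
    [[0,0,-20],[0,0,0],-1],
    [[0,0,-20],[0,0,0],-1],
    [[0,0,-8],[0,0,0],-1],
    [[-5,1.8,0],[0,0,0],-1],
    [[-7,2.5,0],[0,0,0],-1]
  ]
}}

```text
time_s: 9.27
eef_pos: [0.6058, -0.1363, 0.0972]
ee_rot: [[0.008, 0.942, -0.334], [0.026, -0.334, -0.942], [-1.0, -0.001, -0.028]]
contact_force: [-0.2, 0.2, 0.7]
gripper_width: -0.0
```

Request:
{"api": "step_arm", "payload": {
  "increments": [
    [[-5,1.8,0],[0,0,0],-1],
    [[-5,1.8,0],[0,0,0],-1],
    [[-5,1.8,0],[0,0,0],-1],
    [[-5,1.8,0],[0,0,0],-1],
    [[-5,1.8,0],[0,0,0],-1]
  ]
}}

```text
time_s: 9.68
eef_pos: [0.5809, -0.1281, 0.0979]
ee_rot: [[0.01, 0.942, -0.336], [0.026, -0.336, -0.941], [-1.0, 0.001, -0.028]]
contact_force: [0.3, -0.2, 0.2]
gripper_width: -0.002
```

Request:
{"api": "step_arm", "payload": {
  "increments": [
    [[-5,1.8,0],[0,0,0],-1],
    [[-5,1.8,0],[0,0,0],-1],
    [[-5,1.8,0],[0,0,0],-1],
    [[-5,1.8,0],[0,0,0],-1],
    [[0,0,0],[0,0,0],-1]
  ]
}}

```text
time_s: 10.1
eef_pos: [0.5599, -0.1205, 0.0971]
ee_rot: [[0.008, 0.942, -0.336], [0.027, -0.336, -0.941], [-1.0, -0.002, -0.028]]
contact_force: [-0.2, 0.2, -0.1]
gripper_width: 0.0
```

Run:
```python
from h import *
report()
t=snap('side'); u=snap('wrist')
a=np.hstack([cv2.resize(u['color'],(400,300)),cv2.resize(t['color'][190:290,215:348],(400,300))]); cv2.imwrite('pics/m7.png',a)
```

```text
top ball None None peg [0.4986 0.0478 0.068 ] (np.float64(279.2105263157895), np.float64(211.47368421052633), 19)
side ball [ 0.5423 -0.1141  0.107 ] (np.float64(288.6233766233766), np.float64(233.35064935064935), 77) peg [0.4993 0.0404 0.068 ] (np.float64(271.5), np.float64(215.26315789473685), 38)
```

View pics/m7.png

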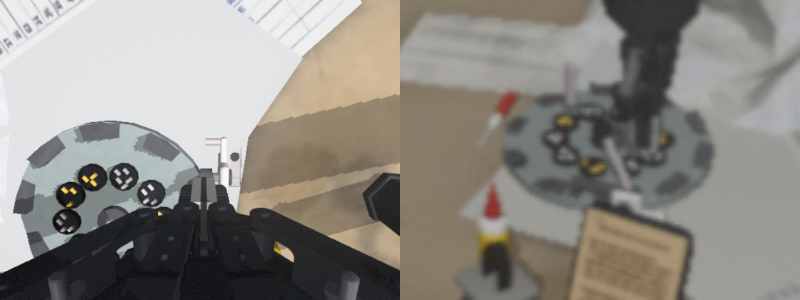

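The lever has tipped back: the ball at (603,130) in the side crop is at its starting pixel. The peg hasn't moved. I'll retract and check.

Request:
{"api": "step_arm", "payload": {
  "increments": [
    [[10,-3.5,0],[0,0,0],-1],
    [[15,-5,5],[0,0,0],-1],
    [[10,-4,30],[0,0,0],-1],
    [[0,0,35],[0,0,0],-1],
    [[0,0,35],[0,0,0],-1]
  ]
}}

```text
time_s: 10.72
eef_pos: [0.5964, -0.1336, 0.2026]
ee_rot: [[0.008, 0.942, -0.336], [0.027, -0.336, -0.941], [-1.0, -0.002, -0.028]]
contact_force: [0.7, -1.5, 0.6]
gripper_width: 0.001
```

Request:
{"api": "step_arm", "payload": {
  "increments": [
    [[0,-40,10],[0,0,0],-1],
    [[-10,-40,0],[0,0,0],-1],
    [[-20,-35,0],[0,0,0],-1],
    [[-20,-35,0],[0,0,0],-1],
    [[0,0,0],[0,0,0],-1]
  ]
}}

```text
time_s: 11.13
eef_pos: [0.5434, -0.2899, 0.2122]
ee_rot: [[0.008, 0.939, -0.344], [0.023, -0.344, -0.939], [-1.0, -0.0, -0.024]]
contact_force: [0.4, 0.2, 0.3]
gripper_width: -0.002
```

Request:
{"api": "step_arm", "payload": {
  "increments": [
    [[-20,-35,0],[0,0,0],-1],
    [[-20,-35,0],[0,0,0],-1],
    [[-20,-20,0],[0,0,0],-1],
    [[0,0,0],[0,0,0],-1],
    [[0,0,0],[0,0,0],-1]
  ]
}}

```text
time_s: 11.55
eef_pos: [0.4854, -0.3747, 0.2121]
ee_rot: [[0.009, 0.941, -0.339], [0.027, -0.339, -0.94], [-1.0, -0.0, -0.028]]
contact_force: [0.2, 0.5, 0.1]
gripper_width: -0.002
```

Run:
```python
from h import *
report(); pegside()
st=r.get_state();print(st['time_s'],st['eef_pos'],st['contact_force'])
t=snap('side'); u=snap('top')
for n,s in(('side',t),('top',u)):
    d=cv2.absdiff(s['color'],np.load(n+'0.npz')['c']).max(2); print(n,(d>60).sum())
a=np.hstack([cv2.resize(u['color'][150:250,250:383],(400,300)),cv2.resize(t['color'][190:290,215:348],(400,300))]); cv2.imwrite('pics/m8.png',a)
```

```text
top ball [ 0.5263 -0.1077  0.107 ] (np.float64(334.2), np.float64(198.53333333333333), 30) peg [0.5001 0.0477 0.068 ] (np.float64(279.2105263157895), np.float64(210.94736842105263), 19)
side ball [ 0.5243 -0.1107  0.107 ] (np.float64(281.3225806451613), np.float64(232.5483870967742), 31) peg None None
11.7 [ 0.48693236 -0.37260721  0.21220351] [ 0.45244245  0.20310153 -0.93695584]
side 21865
top 11549
```

View pics/m8.png

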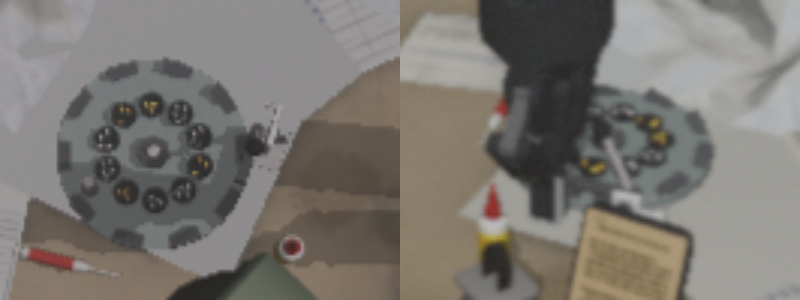

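The top view now shows the ball at (334.2,198.5), exactly its first "pawl down" pixel. The peg is at (0.500, 0.048), one notch back. The bottle and driver are where they were, and the arm is clear. Handing in.

```bash
python3 -c "
from bench import r
print(r.finish_job())"
```

```text
the job is handed in; nothing more can be done
None
```

The carousel is one notch back with the pawl down between the teeth, and I handed the job in at about 11.7 s. I pushed the lever over, pushed the peg back with the shut fingertips, then tipped the lever back and moved the arm clear.

**Pawl up:** after the first push the ball sat at about +82 mm in the carousel's x, which is the position for the pawl against its stop. The disc had not moved by then.

**Disc:** the peg went from about 83.5° to 119.5°, a turn of about 36° or 0.628 rad. It ended at (0.500, 0.048) m against a target of (0.4995, 0.048) m.

**Pawl down:** the ball came back to the same top-view pixel as at the start (334.2, 198.5), and in the side view to within 1 mm.

**Other things:** the glue bottle and the driver looked unmoved in the last pictures. I did not check the pliers, dispenser and tape again at the end, but the arm passed well above or away from them.

**Checks that failed or disagreed:**
- **Peg height:** the side camera's y for the peg read up to 9 mm lower than the top camera's. I used the top view.
- **Last side view:** the arm hid the peg, so its final position comes from the top view alone.
- **Picture comparison:** comparing the last pictures with the first told me nothing, because the arm was in both.

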